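# Press the recessed key under the analyser's push-latch cover

## Robot

A 6-joint arm with a two-finger parallel gripper is mounted at the origin on the work surface. World frame = base frame: x ahead of the robot, y to its left, z up, the work surface at z = 0. Lengths are in m, angles in rad, forces in N, time in s.
With the tool pointing down it reaches from about 0.35 to 0.875 m from the base axis. Payload 15.5 kg.
Tool frame: the origin (TCP) lies at the very end of the fingers, on their centre line; the grasp point (between the pads) lies 19 mm behind it (ctrl.tcp_to_grasp is the z of the grasp point in the tool frame, in m); z points along the fingers, y is the direction in which the jaws open and shut (so a half turn about z gives the same grasp; the last joint's range is limited). The gripper opens to 85 mm and grips with 20 to 120 N. Pads are 22 mm wide; open, the fingers measure 114 mm over their backs; the gripper's body (76 mm by 85 mm) begins 54 mm behind the grasp point. The pads swing forward as they close: fully open they stand 13 mm farther back than shut.
Start: joints at [-1.238, 0.494, 1.345, -0, 1.302, -0.096], TCP at [0.26, -0.568, 0.206] pointing down, gripper open.
Joint ranges: [-2.91, 2.91], [-0.82, 2.16], [0.22, 2.67], [-1.22, 4.37], [0.12, 2.79], [-3.08, 3.08]. Speed limits (rad/s): [1.89, 1.89, 2.57, 3.01, 3.01, 3.01].

## Interface

Orientations are given as a unit quaternion [w, x, y, z].
In Python, from station import ctrl, cams, order gives the robot as it stands. The module is installed in compiled form; this text tells all that it offers.
- The arm moves only by the tool send_rows, never from a script. Its argument "plan" is one flat list of numbers, 7 for each row, row after row: the closure in counts, from 0 (fully open) to 255 (shut), then the shift along the tool's x, y, z in cm, then the turn, a rotation vector about the tool's x, y, z in degrees. A call has 1 to 8 rows; each row shifts and turns the commanded pose from where the row before left it, along the tool's axes as they then stand; what a row does not reach is not made up. A row lasts 1/8 s, in which the tool goes at most 62.5 mm and 10.7 degrees, less where a joint would pass 70% of its speed; a pose out of reach is approached as far as the arm can. A call with a gripper value outside its range is refused whole. The fingers move at their own pace and stop on an object; "grip_force" is the grip in N (left out, the last holds). Time passes only in rows, so rows that do not move let the fingers close. It gives the time, the measured TCP pose, the force and the opening at its end, in the units of the state.
- ctrl.get_obs(): the state, without advancing time (a new reading comes with each control period).
- cams.capture(name): name is "side" or "top" or "wrist"; returns (picture, depth): 480x640x3 uint8, red, green, blue; 480x640 float32, m along the optical axis (not along the pixel's ray), 0 where there is no reading.
- cams.camera_params(name): a dict with "fov_y" (degrees; the focal length in pixels is half the picture's height over the tangent of half this angle, whatever the lens; pixels are square), "cx", "cy" (the principal point, pixels), "R" (3x3) and "t" (3): a world point X has camera coordinates R X + t. Camera axes: x right, y down, z forward; pixel columns grow to the right and rows downward; lengths in m; the calibration is good to about 2 mm. A picture is of the moment at which its call begins: read the wrist's pose just before it. camera_params takes no time and is no camera call; for the wrist camera it gives the pose at the moment of the call.
- order.finish_job(): hands the job in, once; it reports no verdict.
The state is a dict: "time_s": time; "joints": joint angles; "joint_velocities": joint speeds; "joint_torque": joint torques, N m; "eef_pos": TCP position; "ee_rot": TCP orientation; "force": force on the tool from outside, world axes, zero at the start; "wrist_torque": the same for the moment, N m; "grip_width": opening from 0.0 (shut) to 1.0 (fully open).
Only numpy, scipy, OpenCV 4.12 (cv2) and the standard library are available. Lean on these libraries where they do the work, as an engineer would, in place of code of your own. Each camera call takes 0.05 s, during which the arm holds its last target. There are 200 camera calls.

## Task

Press the front of the analyser's push-latch cover so that it pops open, press the round key underneath fully down and let it come back, then push the cover shut and press it once more so that it stays latched, flush with the deck. Do it all with the fingertips: do not press the square key, and do not pick up or shift any of the jars, bottle or other things standing around.

Things in the scene. Friction and masses are not known exactly. Their poses are not given: they have to be found in the camera images.
- analyser: White bench analyser, fixed, 220 mm (its x) by 260 (y) by 90 high, dark display on its left part. Origin: centre of its underside, on the bench. Its x points from its front (robot side, up to some yaw) to its back, y to its left. A well in the deck, x -75 to +50, y -110 to +30 mm, floor 35 mm above the bench, is closed flush by the cover.
- cover (a joint): Angle (rad) of the cover, hinged at the well's back edge. 0 = latched, flush; 1.5 = open, nearly upright; down to -0.066 (hard stop) = pressed in. Push-push latch: pressed in to -0.06 from latched and let go, it springs open within 1 s. Shut against its light spring (1 to 4 N), pressed in to -0.06 and let go, it returns to 0 and stays; pressed less, it springs open again.
- cover_spot (a point): Spot to press on the grey cover's outer face (plate 119 mm in x, 136 in y, 6 thick): at three fine black ridges, midway in y, 96 mm from the hinge, 25 mm from the free front edge; 90 mm above the bench when latched. It moves with the cover. The latch trips some 6 mm down here, at 4 to 8 N; the cover then sweeps up and back, so leave upwards and to the front.
- cover_hinge (a point): Middle of the hinge line at the well's back edge, deck height; fixed, at the analyser's x = +50, y = -40 mm. The cover turns about a line along the analyser's y, 3 mm below this point. To shut the open cover, push its outer (back) face to the front and down, following its arc.
- round_key (a joint): Travel (m) of the round key: 0 up, 0.006 fully down, spring-returned, about 5 N for full travel.
- round_key_top (a point): Centre of the top of the round grey key, 28 mm across, in a round black collar 44 mm across; in the well under the cover, 57 mm above the bench (33 below the deck). The two keys stand side by side at the analyser's x = -40 mm, y = -72 and -8 mm, 64 mm apart; which is on which side varies.
- square_key (a joint): Travel (m) of the square key: 0 up, 0.006 fully down, spring-returned, about 5 N for full travel.
- square_key_top (a point): Centre of the top of the square grey key, 26 mm square, in a square black collar of 44 mm; 57 mm above the bench, beside the round key.
- jar_a: Bystander: white jar with a red screw cap, 46 mm across, 71 mm tall, left of the analyser. Origin: centre of its underside.
- jar_b: Bystander: white jar with a red screw cap, 46 mm across, 71 mm tall, left of the analyser. Origin: centre of its underside.
- jar_c: Bystander: white jar with a red screw cap, 46 mm across, 71 mm tall, right of the analyser. Origin: centre of its underside.
- amber_bottle: Bystander: amber glass bottle, 64 mm across, 130 mm tall, right of the analyser. Origin: centre of its underside.
- beaker: Bystander: glass beaker, 60 mm across, 70 mm tall, on the bench. Origin: centre of its underside.
- weigh_dish: Bystander: small ceramic dish, 44 mm across, 22 mm tall, standing loose on the analyser's deck, left of the cover. Origin: centre of its underside.
- tweezers: Bystander: steel tweezers lying flat, about 140 mm long, 6 mm thick, on the bench. Origin: centre of its underside.

How it is judged:
On the way, in this order (a step that is already met when the one before it is completed fails the run):
1. the cover has popped open (value of joint cover above 1 rad), for 0.2 s.
2. the round key is pressed fully down while the cover is open (value of joint round_key above 0.0045 m and value of joint cover above 0.6 rad), for 0.1 s.
At the end, for the whole second after the job is handed in: The cover is latched: its angle stays within 0.025 rad of flush (3 mm at the free edge) with nothing holding it; both keys are up again (within 2 mm) (value of joint cover between -0.025 and 0.025 rad and value of joint each of round_key, square_key below 0.002 m); the robot touches nothing.
It fails at once if the square key is pressed (more than 3 mm) (value of joint square_key above 0.003 m).
It fails at once if a bystander is lifted, carried or pushed more than 25 mm (distance of any of jar_a, jar_b, jar_c, amber_bottle, beaker, weigh_dish, tweezers from where it was at the start of the episode above 0.025 m).
It fails at once if a standing bystander is tipped over (angle between any of jar_a, jar_b, jar_c, amber_bottle, beaker, weigh_dish, tweezers's own z axis and vertical above 0.6 rad).
It also fails if it takes over 58 s, if anything falls off the work surface, if the arm or the gripper's body presses on something with over 40 N, if the wrist force passes 120 N, or if a joint passes its speed limit or range.

## Working session

There is one attempt and no reset: what is moved stays moved. The work goes in short steps, Python scripts to look and compute and a tool call to move; the robot and the scene stay as the last step left them, time stands still between calls to the robot, and variables do not carry over. Pictures are saved under pics/ and viewed, about 8 in all and at most 12, crops included, and the job is handed in when it is done.

Besides the shell and the picture viewer there is one more tool, called after "Request:" as name(argument=value, ...), one argument or row to a line, values as JSON. send_rows: Moves the arm, as the interface text tells. Its arguments: {"type":"object","properties":{"plan":{"type":"array","items":{"type":"number"}},"grip_force":{"type":"number"}},"required":["plan"]}

```bash
ls; mkdir -p pics
cat > h.py <<'E'
import numpy as np, cv2
from station import ctrl, cams, order
from scipy.spatial.transform import Rotation as Ro
def snap(n,f):
    P=cams.camera_params(n); im,d=cams.capture(n)
    cv2.imwrite(f'pics/{f}.png',im[:,:,::-1]); np.savez(f'pics/{f}.npz',im=im,d=d,**P)
def w(f,u,v,z=None):
    P=np.load(f'pics/{f}.npz'); k=240/np.tan(np.radians(P['fov_y'])/2)
    r=np.array([(u-P['cx'])/k,(v-P['cy'])/k,1]); R,t=P['R'],P['t']; c=-R.T@t
    if z is None:
        return R.T@(r*P['d'][int(v),int(u)]-t)
    q=R.T@r; return c+q*(z-c[2])/q[2]
def obs():
    o=ctrl.get_obs(); q=o['ee_rot']; return o,np.array(o['eef_pos']),Ro.from_quat([q[1],q[2],q[3],q[0]]).as_matrix()
E
python3 - <<'E'
from h import *
snap('top','t0'); snap('side','s0')
o,p,R=obs(); print(o['time_s'],p,R.round(3),ctrl.tcp_to_grasp)
for n in('top','side'): P=cams.camera_params(n); print(P['fov_y'],-P['R'].T@P['t'])
E
```

```text
pics
0.1 [ 0.25972903 -0.56809557  0.2058646 ] [[ 0.909  0.416 -0.   ]
 [ 0.416 -0.909  0.001]
 [ 0.    -0.001 -1.   ]] -0.0187
57.71049629874708 [0.37847069 0.01267098 1.29440944]
55.022195342340225 [-0.02596577  0.56946517  0.95571915]
```

View pics/t0.png

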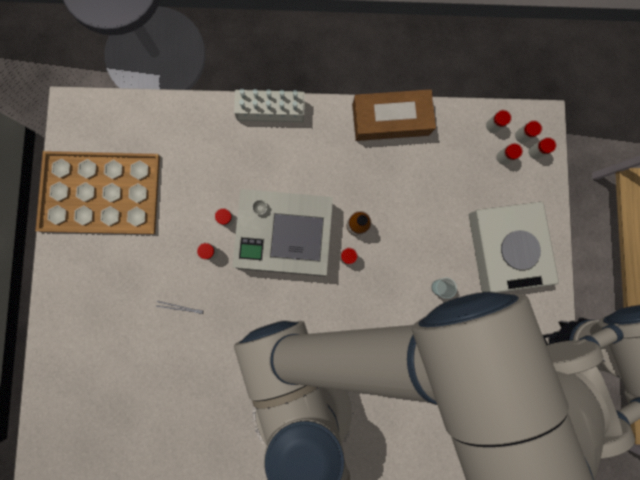

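View pics/s0.png

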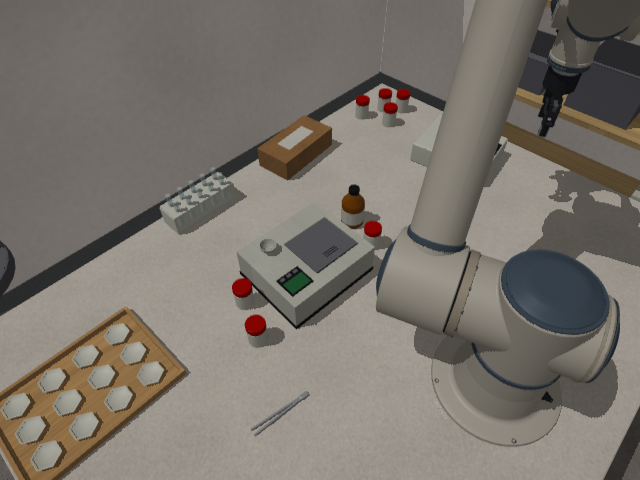

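The top view shows the analyser with its cover centred near (297,238) and the ridges near (295,249). The dish is at (261,208), the jars at (223,217), (206,251) and (349,257), and the bottle at (359,223). Next I'll measure the cover.

Run:
```python
from h import *
for f,seed in(('t0',(297,230)),('s0',(315,235))):
    P=np.load(f'pics/{f}.npz'); im=P['im']; g=cv2.cvtColor(im,cv2.COLOR_RGB2GRAY)
    m=np.zeros((482,642),np.uint8); cv2.floodFill(im.copy(),m,seed,0,(12,)*3,(12,)*3,cv2.FLOODFILL_MASK_ONLY|cv2.FLOODFILL_FIXED_RANGE)
    m=m[1:-1,1:-1]; v,u=np.nonzero(m); print(f,len(u),im[seed[1],seed[0]])
    W=np.array([w(f,a,b,.09) for a,b in zip(u,v)]); c,s,a=cv2.minAreaRect((W[:,:2]*1000).astype(np.float32)); print(c,s,a)
    print('depth z',np.median([w(f,a,b)[2] for a,b in zip(u,v)]))
# outer body top: points z .08-.1 around
f='t0'; pts=[]
for v in range(170,300):
    for u in range(215,345):
        p=w(f,u,v)
        if .083<p[2]<.098: pts.append(p)
pts=np.array(pts); print(len(pts)); print(cv2.minAreaRect((pts[:,:2]*1000).astype(np.float32)))
for n,uv,z in(('ridge',(295.5,249.5),.09),('dish',(261,208),.112),('jarR',(349,257),.071),('bottle',(363,220),.13),('jarL1',(223,217),.071),('jarL2',(206,251),.071)): print(n,w(f,*uv,z).round(3))
print('ridge side',w('s0',330,252,.09))
```

```text
t0 2041 [84 82 86]
(491.8542175292969, 28.27490234375) (136.0106658935547, 121.48731994628906) 86.55335998535156
depth z 0.09036740748951752
s0 1902 [79 79 82]
(492.99359130859375, 32.60801696777344) (136.43321228027344, 118.7554702758789) 86.45166778564453
depth z 0.0896413615849512
7054
((508.0437927246094, 66.57841491699219), (260.6732482910156, 220.3917999267578), 86.19449615478516)
ridge [0.457 0.03  0.09 ]
dish [0.567 0.127 0.112]
jarR [ 0.44  -0.12   0.071]
bottle [ 0.538 -0.151  0.13 ]
jarL1 [0.546 0.237 0.071]
jarL2 [0.449 0.28  0.071]
ridge side [0.45548518 0.03603147 0.09      ]
```

The cover's yaw is about -3.5°. The spot comes out near (0.456, 0.032) and the hinge near (0.552, 0.027). I'll shut the fingers, rise, square up and approach.

Request:
send_rows(
  plan=[255,0,0,-3,0,0,9.4,255,0,0,-3,0,0,9.4,255,0,0,-3,0,0,9.3,255,0.75,-4.3,0,0,0,0,255,0.75,-4.3,0,0,0,0,255,0.75,-4.3,0,0,0,0,255,0.75,-4.3,0,0,0,0,255,0.75,-4.3,0,0,0,0],
)

```text
time_s: 1.1
eef_pos: [0.3105, -0.3546, 0.2962]
ee_rot: [-0.0, 1.0, -0.031, -0.0]
force: [1.3, -0.6, -0.6]
grip_width: -0.002
```

Request:
send_rows(
  plan=[255,0.75,-4.3,0,0,0,0,255,0.75,-4.3,0,0,0,0,255,0.75,-4.3,0,0,0,0,255,0.75,-4.3,0,0,0,0,255,0.75,-4.3,0,0,0,0,255,0.75,-4.3,0,0,0,0,255,0.75,-4.3,0,0,0,0,255,0.75,-4.3,0,0,0,0],
)

```text
time_s: 2.1
eef_pos: [0.3916, -0.015, 0.2963]
ee_rot: [0.0, 1.0, -0.031, 0.0]
force: [0.8, -0.2, 0.0]
grip_width: -0.003
```

Run:
```python
from h import *
snap('wrist','w1')
o,p,R=obs(); print(o['time_s'],p,R.round(3),o['grip_width'],o['force'])
P=cams.camera_params('wrist'); print(P['fov_y'],-P['R'].T@P['t'],P['R'].round(2))
```

```text
2.15 [ 0.39212549 -0.0112951   0.2962957 ] [[ 0.998 -0.061  0.   ]
 [-0.061 -0.998  0.002]
 [ 0.    -0.002 -1.   ]] 8.888366038539578e-05 [-1.65658354  0.2189084  -0.88432347]
71.93804528955137 [ 0.46954048 -0.01577906  0.46381622] [[-0.06 -1.   -0.  ]
 [-0.95  0.06  0.3 ]
 [-0.3   0.02 -0.95]]
```

View pics/w1.png

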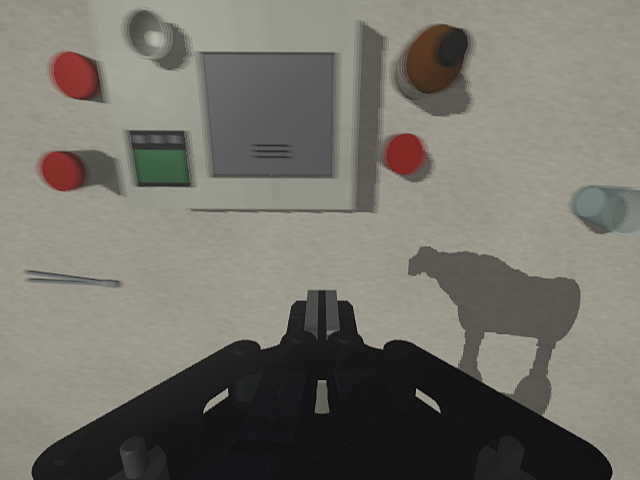

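The wrist view shows the latched cover with corners near (199,53), (333,52), (334,177) and (211,177), and the ridges centred at (271,151). The image is slightly motion-blurred.

Run:
```python
from h import *
for n,u,v in(('BL',200,53),('BR',334,52),('FR',334.5,177),('FL',211,177),('ridge',271.5,151)): print(n,w('w1',u,v,.09).round(4),w('w1',u,v)[2])
o,p,R=obs()
for n,T in(('spot',(.456,.0325,.105)),): print(R.T@(np.array(T)-p)*100)
```

```text
BL [0.557  0.0973 0.09  ] 0.08984977621119533
BR [ 0.5494 -0.0369  0.09  ] 0.09008620133070727
FR [ 0.426  -0.0311  0.09  ] 0.0783275462156004
FL [0.4346 0.1064 0.09  ] 0.0895066387849244
ridge [0.4582 0.036  0.09  ] 0.09010027959244722
[ 6.11048012 -4.71993354 19.13907918]
```

Request:
send_rows(
  plan=[255,1.6,-1.2,4.4,0,0,0,255,1.6,-1.2,4.4,0,0,0,255,1.5,-1.2,4.4,0,0,0,255,1.5,-1.2,4.4,0,0,0,255,0,0,1.5,0,0,0,255,0,0,0.5,0,0,0,255,0,0,0,0,0,0],
)

```text
time_s: 3.02
eef_pos: [0.4564, 0.0275, 0.1006]
ee_rot: [-0.0, 1.0, -0.031, -0.0]
force: [0.2, 0.7, 0.7]
grip_width: 0.001
```

Run:
```python
from h import *
o,p,R=obs(); print(o['time_s'],p,o['force'],R.T@(np.array([.457,.0335,.09])-p)*100)
```

```text
3.025 [0.45640968 0.02749503 0.10060528] [0.16050312 0.70834044 0.68661569] [ 0.02189548 -0.60297708  1.06053758]
```

Request:
send_rows(
  plan=[255,0,-0.5,0.5,0,0,0,255,0,0,0.5,0,0,0,255,0,0,0.3,0,0,0,255,0,0,0.3,0,0,0,255,0,0,0.1,0,0,0,255,0,0,0,0,0,0],
)

```text
time_s: 3.78
eef_pos: [0.4568, 0.0326, 0.0834]
ee_rot: [-0.0, 1.0, -0.031, -0.0]
force: [0.5, -0.2, 0.0]
grip_width: 0.001
```

Run:
```python
from h import *
snap('wrist','w2');snap('side','s2')
a=cv2.imread('pics/w2.png')[100:420,100:540];b=cv2.imread('pics/s2.png')[120:340,200:420]
cv2.imwrite('pics/c2.png',np.hstack([cv2.resize(a,(440,320)),cv2.resize(b,(320,320))]))
for uv in((300,100),(300,200),(250,200)): print(w('w2',*uv).round(3))
print(obs()[0]['force'])
```

```text
[0.551 0.037 0.089]
[0.506 0.041 0.091]
[0.507 0.065 0.09 ]
[-0.14569419 -0.18695451  0.35880172]
```

View pics/c2.png

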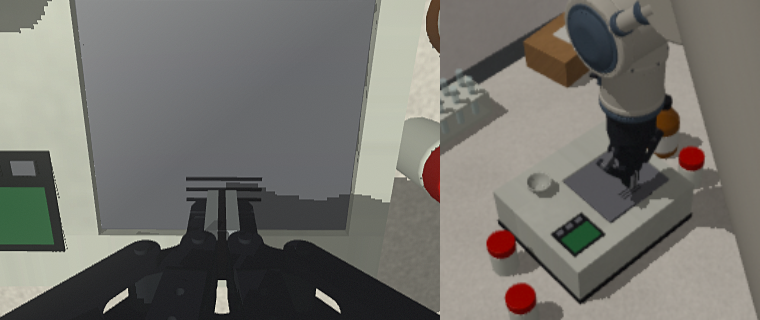

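The tip is at the ridges in both views, but the cover is still flush and there's no force. The real finger end must sit a few mm above the TCP, so I'll go down in small steps and watch the force.

Request:
send_rows(
  plan=[255,0,0,0.1,0,0,0,255,0,0,0.1,0,0,0,255,0,0,0.1,0,0,0,255,0,0,0,0,0,0],
)

```text
time_s: 4.38
eef_pos: [0.4567, 0.0326, 0.0803]
ee_rot: [-0.0, 1.0, -0.031, -0.0]
force: [1.1, -0.3, 0.2]
grip_width: 0.001
```

Request:
send_rows(
  plan=[255,0,0,0.1,0,0,0,255,0,0,0.1,0,0,0,255,0,0,0.1,0,0,0,255,0,0,0,0,0,0],
)

```text
time_s: 4.88
eef_pos: [0.4567, 0.0326, 0.0773]
ee_rot: [0.0, 1.0, -0.031, -0.0]
force: [0.8, 0.6, 0.5]
grip_width: -0.002
```

Run:
```python
from h import *
snap('wrist','w3');snap('side','s3')
for f in('w2','w3'):
    print(f,[ (uv,w(f,*uv).round(4).tolist()) for uv in((300,150),(300,250),(300,270),(400,250),(400,310),(220,310),(440,340))])
    print(f,'tip',[ (uv,w(f,*uv).round(4).tolist()) for uv in((308,290),(308,300),(330,295),(308,320))])
a=cv2.imread('pics/w3.png')[230:400,210:430];b=cv2.imread('pics/s3.png')[200:310,290:400]
cv2.imwrite('pics/c3.png',np.hstack([cv2.resize(a,(440,340),interpolation=2),cv2.resize(b,(340,340),interpolation=2)]))
```

```text
w2 [((300, 150), [0.5291, 0.0388, 0.0889]), ((300, 250), [0.4797, 0.0429, 0.0897]), ((300, 270), [0.4689, 0.0437, 0.0905]), ((400, 250), [0.4769, -0.0083, 0.091]), ((400, 310), [0.4425, -0.0086, 0.0911]), ((220, 310), [0.4483, 0.089, 0.0906]), ((440, 340), [0.4203, -0.0321, 0.0884])]
w2 tip [((308, 290), [0.4685, 0.0386, 0.114]), ((308, 300), [0.4675, 0.0384, 0.1219]), ((330, 295), [0.467, 0.0287, 0.1172]), ((308, 320), [0.4682, 0.0376, 0.1395])]
w3 [((300, 150), [0.5293, 0.0384, 0.09]), ((300, 250), [0.4818, 0.0423, 0.0901]), ((300, 270), [0.4714, 0.0431, 0.0905]), ((400, 250), [0.4785, -0.0072, 0.0894]), ((400, 310), [0.4456, -0.0073, 0.0905]), ((220, 310), [0.4515, 0.0868, 0.0906]), ((440, 340), [0.4242, -0.03, 0.088])]
w3 tip [((308, 290), [0.4676, 0.0388, 0.1062]), ((308, 300), [0.4682, 0.0383, 0.1171]), ((330, 295), [0.467, 0.0288, 0.1113]), ((308, 320), [0.4673, 0.0378, 0.132])]
```

View pics/c3.png

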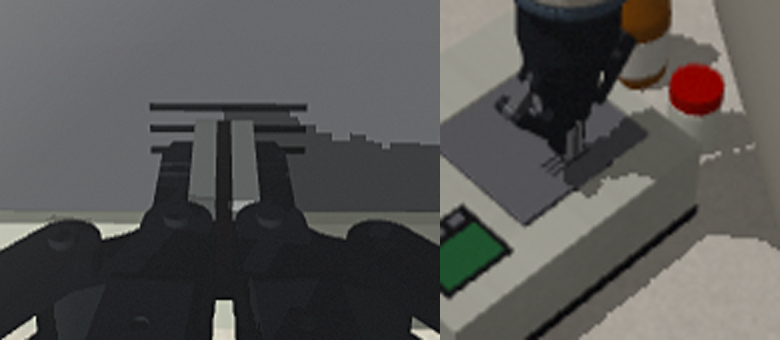

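The tip is over the ridges and still clear of the cover: the depth puts its end near z 0.105. I'll check the offset between TCP and fingertip using all the frames.

Run:
```python
from h import *
for f in('w1','w3'):
    for u in(312,332):
        print(f,u,[(v,w(f,u,v).round(3).tolist()) for v in range(282,300,2)])
o,p,R=obs();print(p,o['grip_width'],o['joints'])
```

```text
w1 312 [(282, [0.258, 0.009, -0.003]), (284, [0.256, 0.009, 0.0]), (286, [0.253, 0.009, -0.0]), (288, [0.249, 0.009, -0.0]), (290, [0.403, -0.011, 0.326]), (292, [0.403, -0.011, 0.328]), (294, [0.403, -0.011, 0.33]), (296, [0.403, -0.011, 0.332]), (298, [0.403, -0.011, 0.335])]
w1 332 [(282, [0.256, -0.022, -0.002]), (284, [0.255, -0.022, 0.001]), (286, [0.25, -0.022, -0.001]), (288, [0.248, -0.022, 0.001]), (290, [0.402, -0.02, 0.325]), (292, [0.402, -0.02, 0.328]), (294, [0.402, -0.02, 0.331]), (296, [0.402, -0.02, 0.332]), (298, [0.403, -0.02, 0.335])]
w3 312 [(282, [0.465, 0.038, 0.091]), (284, [0.464, 0.038, 0.091]), (286, [0.463, 0.038, 0.091]), (288, [0.461, 0.038, 0.09]), (290, [0.468, 0.037, 0.107]), (292, [0.468, 0.037, 0.109]), (294, [0.468, 0.037, 0.111]), (296, [0.468, 0.037, 0.113]), (298, [0.468, 0.037, 0.115])]
w3 332 [(282, [0.464, 0.027, 0.09]), (284, [0.463, 0.027, 0.091]), (286, [0.462, 0.028, 0.091]), (288, [0.46, 0.028, 0.09]), (290, [0.468, 0.028, 0.108]), (292, [0.468, 0.028, 0.11]), (294, [0.467, 0.028, 0.111]), (296, [0.467, 0.028, 0.113]), (298, [0.467, 0.028, 0.114])]
[0.45675478 0.03258136 0.07737757] -0.002090840851426619 [-5.92924239e-02  4.58090789e-01  1.89341054e+00 -3.77737797e-05
  7.90130528e-01  1.57315493e+00]
```

The real fingertip is about 29 mm above the reported TCP, so contact should come near TCP z ≈ 0.061. I'll continue with that offset.

Request:
send_rows(
  plan=[255,0,0,0.5,0,0,0,255,0,0,0.5,0,0,0,255,0,0,0.2,0,0,0,255,0,0,0.2,0,0,0,255,0,0,0.2,0,0,0,255,0,0,0,0,0,0],
)

```text
time_s: 5.72
eef_pos: [0.4566, 0.0326, 0.0613]
ee_rot: [-0.0, 1.0, -0.031, -0.0]
force: [-1.9, 0.1, 3.7]
grip_width: 0.003
```

Contact at 3.7 N. Now the press through to the trip point.

Request:
send_rows(
  plan=[255,0,0,0.2,0,0,0,255,0,0,0.2,0,0,0,255,0,0,0.1,0,0,0,255,0,0,0,0,0,0],
)

```text
time_s: 6.22
eef_pos: [0.4569, 0.0326, 0.058]
ee_rot: [0.0, 1.0, -0.031, 0.001]
force: [-13.9, 0.7, 56.9]
grip_width: -0.002
```

Request:
send_rows(
  plan=[255,0,0,-0.5,0,0,0,255,-2,0,-2.5,0,0,0,255,-4,0,-4,0,0,0,255,-3,0,-4,0,0,0,255,0,0,-4,0,0,0,255,0,0,-4,0,0,0,255,0,0,-2,0,0,0,255,0,0,0,0,0,0],
)

```text
time_s: 7.22
eef_pos: [0.3679, 0.0381, 0.2674]
ee_rot: [0.0, 1.0, -0.031, 0.002]
force: [0.0, 0.2, -0.9]
grip_width: 0.001
```

Run:
```python
from h import *
snap('wrist','w4');snap('side','s4')
a=cv2.imread('pics/w4.png');b=cv2.imread('pics/s4.png')[120:340,200:420]
cv2.imwrite('pics/c4.png',np.hstack([cv2.resize(a,(480,360)),cv2.resize(b,(320,360))]))
o,p,R=obs();print(o['time_s'],p,o['force'])
```

```text
7.325 [0.366782   0.03814594 0.26576701] [ 0.20773131  0.3801027  -0.42560009]
```

View pics/c4.png

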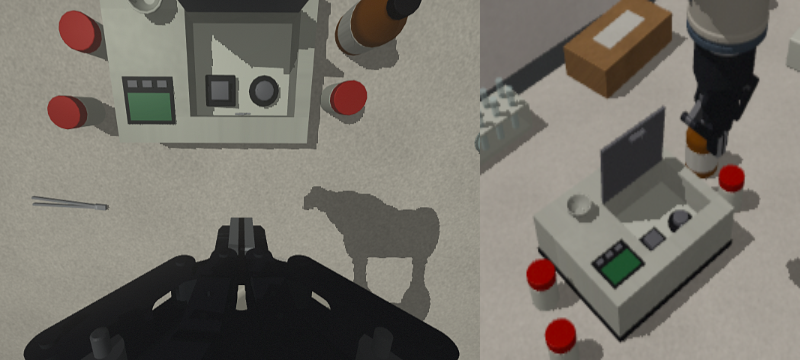

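The cover is open. The round key is on the right, at about (351,121) in the full wrist frame, and the square one is at (293,121).

Run:
```python
from h import *
P=np.load('pics/w4.npz')
for n,u,v in(('round',351.5,121.5),('square',293.5,121)): print(n,w('w4',u,v,.057).round(4),w('w4',u,v)[2])
# body/finger geometry: points of the gripper relative to TCP (tool frame)
o,p,R=obs()
W=np.array([R.T@(w('w4',u,v)-p) for v in range(285,480,5) for u in range(30,620,5) if 0.02<P['d'][v,u]<.28])
for a in np.arange(-.13,-.02,.01):
    s=W[(W[:,2]>a)&(W[:,2]<=a+.01)]
    if len(s): print(round(a,3),s[:,:2].min(0).round(3),s[:,:2].max(0).round(3))
print(R.T@(np.array([.460,.0015,.057])-p)*100)
```

```text
round [0.4602 0.0006 0.057 ] 0.057536230394395704
square [0.4646 0.0628 0.057 ] 0.056175943906486364
-0.13 [ 0.015 -0.019] [0.021 0.018]
-0.12 [ 0.002 -0.062] [0.02  0.061]
-0.11 [-0.01  -0.061] [0.019 0.057]
-0.1 [-0.008 -0.052] [0.019 0.049]
-0.09 [-0.009 -0.043] [0.014 0.043]
-0.08 [-0.01  -0.037] [0.015 0.034]
-0.07 [-0.008 -0.021] [0.013 0.015]
-0.06 [ 0.007 -0.013] [0.012 0.013]
-0.05 [ 0.007 -0.014] [0.012 0.012]
-0.04 [ 0.007 -0.012] [0.012 0.012]
[ 9.53553873  3.08390314 20.87402487]
```

The wrist camera sits 77 mm ahead of the fingers and could touch the open cover at pressing depth. I'll turn the tool half a turn first, so the camera ends up on the robot side.

Request:
send_rows(
  plan=[255,0,0,0,0,0,-10,255,0,0,0,0,0,-10,255,0,0,0,0,0,-10,255,0,0,0,0,0,-10,255,0,0,0,0,0,-10,255,0,0,0,0,0,-10,255,0,0,0,0,0,-10,255,0,0,0,0,0,-10],
)

```text
time_s: 8.32
eef_pos: [0.3664, 0.0382, 0.2652]
ee_rot: [-0.001, 0.784, 0.621, -0.001]
force: [-0.3, 0.5, -0.4]
grip_width: -0.001
```

Request:
send_rows(
  plan=[255,0,0,0,0,0,-10,255,0,0,0,0,0,-10,255,0,0,0,0,0,-10,255,0,0,0,0,0,-10,255,0,0,0,0,0,-10,255,0,0,0,0,0,-10,255,0,0,0,0,0,-10,255,0,0,0,0,0,-10],
)

```text
time_s: 9.32
eef_pos: [0.3664, 0.0382, 0.2652]
ee_rot: [-0.001, 0.201, 0.98, -0.0]
force: [0.1, -0.6, 0.2]
grip_width: 0.003
```

Request:
send_rows(
  plan=[255,0,0,0,0,0,-10,255,0,0,0,0,0,-10,255,-3.2,-1,0,0,0,0,255,-3.2,-1,0,0,0,0,255,-3.1,-1,0,0,0,0,255,0,0,0,0,0,0],
)

```text
time_s: 10.07
eef_pos: [0.461, 0.0017, 0.2648]
ee_rot: [-0.001, 0.031, 1.0, 0.0]
force: [-1.0, 0.1, 0.5]
grip_width: 0.001
```

Run:
```python
from h import *
o,p,R=obs();print(o['time_s'],p,R.round(3),o['force'],R.T@(np.array([.460,.001,.031])-p)*100)
```

```text
10.075 [0.46101807 0.00168505 0.2647696 ] [[-0.998  0.062 -0.002]
 [ 0.062  0.998  0.   ]
 [ 0.002  0.    -1.   ]] [-0.99128112  0.07611761  0.47372056] [ 0.05387152 -0.07570314 23.37709724]
```

Request:
send_rows(
  plan=[255,0,-0.1,4,0,0,0,255,0,0,4,0,0,0,255,0,0,4,0,0,0,255,0,0,4,0,0,0,255,0,0,3.5,0,0,0,255,0,0,2,0,0,0,255,0,0,1,0,0,0,255,0,0,0,0,0,0],
)

```text
time_s: 11.08
eef_pos: [0.459, 0.0015, 0.041]
ee_rot: [-0.001, 0.031, 1.0, 0.0]
force: [0.0, -0.1, 0.4]
grip_width: 0.001
```

Run:
```python
from h import *
o,p,R=obs();print(o['time_s'],p,o['force'],R.T@(np.array([.460,.001,.031])-p)*100)
snap('wrist','w5');snap('side','s5')
a=cv2.imread('pics/w5.png');b=cv2.imread('pics/s5.png')[120:340,200:420]
cv2.imwrite('pics/c5.png',np.hstack([cv2.resize(a,(480,360)),cv2.resize(b,(320,360))]))
```

```text
11.075 [0.45904807 0.00153569 0.0410118 ] [ 0.00720613 -0.11773029  0.4343763 ] [-0.09982977 -0.04772194  1.0010246 ]
```

View pics/c5.png

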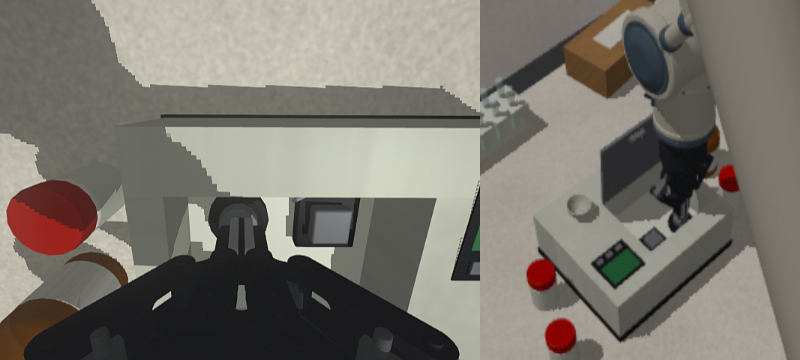

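The fingertips sit over the round key at (238,220), clear of the square key, the walls and the open cover. Pressing now, in small steps.

Request:
send_rows(
  plan=[255,0,0,0.5,0,0,0,255,0,0,0.5,0,0,0,255,0,0,0.2,0,0,0,255,0,0,0.2,0,0,0,255,0,0,0,0,0,0],
)

```text
time_s: 11.8
eef_pos: [0.4601, 0.0013, 0.0274]
ee_rot: [0.0, 0.031, 1.0, -0.0]
force: [1.9, -0.1, 3.6]
grip_width: 0.003
```

Request:
send_rows(
  plan=[255,0,0,0.15,0,0,0,255,0,0,0.1,0,0,0,255,0,0,0.0,0,0,0,255,0,0,0,0,0,0],
)

```text
time_s: 12.3
eef_pos: [0.4602, 0.0013, 0.0257]
ee_rot: [0.001, 0.031, 1.0, -0.0]
force: [-2.4, 0.7, 29.1]
grip_width: 0.002
```

Force hit the stop at 29 N and was held, so the key is fully down. Now I'll rise clear and go over behind the cover.

Request:
send_rows(
  plan=[255,0,0,-0.6,0,0,0,255,0,0,-3,0,0,0,255,0,0,-4.5,0,0,0,255,0,0,-4.5,0,0,0,255,0,0,-4.5,0,0,0,255,0,0,-4.5,0,0,0,255,0,0,-2.4,0,0,0,255,0,0,0,0,0,0],
)

```text
time_s: 13.3
eef_pos: [0.4603, 0.0013, 0.2662]
ee_rot: [0.001, 0.031, 1.0, -0.0]
force: [-0.1, -0.0, -0.4]
grip_width: 0.001
```

Request:
send_rows(
  plan=[255,-3,0.8,0,0,0,0,255,-3,0.8,0,0,0,0,255,-3,0.8,0,0,0,0,255,-3,0.8,0,0,0,0,255,0,0,0,0,0,0],
)

```text
time_s: 13.92
eef_pos: [0.5823, 0.0262, 0.2628]
ee_rot: [-0.001, 0.031, 1.0, 0.0]
force: [-0.3, 0.3, 0.1]
grip_width: 0.0
```

Run:
```python
from h import *
snap('wrist','w6');snap('side','s6')
a=cv2.imread('pics/w6.png');b=cv2.imread('pics/s6.png')[120:340,200:420]
cv2.imwrite('pics/c6.png',np.hstack([cv2.resize(a,(480,360)),cv2.resize(b,(320,360))]))
o,p,R=obs();print(o['time_s'],p,o['force'],R.T@(np.array([.582,.026,.149])-p)*100)
# cover points: depth > deck height
P=np.load('pics/s6.npz')
W=np.array([w('s6',u,v) for v in range(170,260) for u in range(270,380)])
m=(W[:,2]>.1)&(W[:,2]<.21)&(W[:,0]>.52)&(W[:,0]<.58)&(W[:,1]>-.05)&(W[:,1]<.11); 
for a in(.11,.14,.17,.19,.2):
    s=W[m&(abs(W[:,2]-a)<.006)]; print(a,len(s),np.median(s,0).round(3) if len(s) else '', np.percentile(s[:,1],[2,98]) if len(s) else '')
```

```text
14.025 [0.58062543 0.02593586 0.26344415] [ 0.31409047  0.29486923 -0.03909808] [-0.16768349  0.01560201 11.44400296]
0.11 119 [0.55  0.031 0.11 ] [-0.0362694   0.09401328]
0.14 147 [0.548 0.03  0.14 ] [-0.03847628  0.09337843]
0.17 151 [0.545 0.033 0.169] [-0.03802676  0.09406511]
0.19 119 [0.544 0.045 0.191] [-0.03718517  0.09417833]
0.2 217 [0.542 0.032 0.2  ] [-0.03524853  0.09359979]
```

View pics/c6.png

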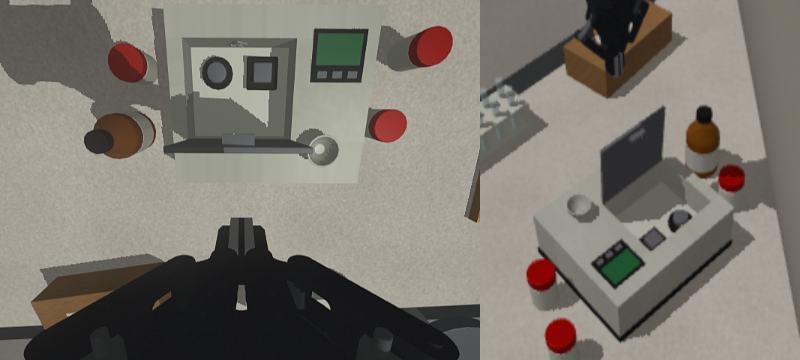

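The cover is upright, both keys are up, and the tool is behind the cover with a clear way down. Next I'll descend, then push it forward along its arc.

Request:
send_rows(
  plan=[255,0,0,4,0,0,0,255,0,0,4,0,0,0,255,0,0,3.4,0,0,0,255,0,0,0,0,0,0],
)

```text
time_s: 14.52
eef_pos: [0.579, 0.0258, 0.1489]
ee_rot: [-0.003, 0.031, 1.0, 0.0]
force: [-0.3, -0.7, -0.4]
grip_width: 0.0
```

Request:
send_rows(
  plan=[255,1.0,0,0,0,0,0,255,1.1,0,-0.1,0,0,0,255,1.2,0,0,0,0,0,255,1.2,0,0.3,0,0,0,255,0,0,0,0,0,0],
)

```text
time_s: 15.15
eef_pos: [0.5356, 0.0288, 0.149]
ee_rot: [-0.0, 0.031, 1.0, 0.0]
force: [1.0, -0.7, 1.6]
grip_width: -0.002
```

Request:
send_rows(
  plan=[255,1.1,0,0.7,0,0,0,255,1.0,0,0.6,0,0,0,255,0.9,0,0.7,0,0,0,255,0.9,0,0.8,0,0,0,255,0.7,0,0.9,0,0,0,255,0,0,0,0,0,0],
)

```text
time_s: 15.9
eef_pos: [0.4897, 0.0316, 0.1111]
ee_rot: [-0.001, 0.031, 1.0, 0.0]
force: [0.2, 0.4, 3.2]
grip_width: -0.002
```

Run:
```python
from h import *
snap('side','s7');o,p,R=obs();print(o['time_s'],p,o['force'])
W=np.array([w('s7',u,v) for v in range(150,290) for u in range(260,400)])
c,si=np.cos(-.061),np.sin(-.061); D=W[:,:2]-[.552,.028]; X=D[:,0]*c+D[:,1]*si; Y=-D[:,0]*si+D[:,1]*c
m=(Y>.03)&(Y<.065)&(X<-.005)&(X>-.12)&(W[:,2]>.093)&(W[:,2]<.22)
print(m.sum()); 
if m.sum(): print(np.rad2deg(np.median(np.arctan2(W[m,2]-.087,-X[m]))))
```

```text
15.95 [0.49026422 0.03151382 0.11154636] [0.19817004 0.31221799 2.67092187]
324
35.84516303818429
```

The cover is at about 36° with 3 N of contact. I'll carry on down the arc and slide to the spot.

Request:
send_rows(
  plan=[255,0.65,0,1.0,0,0,0,255,0.5,0,1.1,0,0,0,255,0.4,0,1.1,0,0,0,255,0.6,0,0.7,0,0,0,255,1.1,0,0.3,0,0,0,255,0,0,0,0,0,0],
)

```text
time_s: 16.7
eef_pos: [0.4564, 0.0336, 0.0696]
ee_rot: [-0.001, 0.031, 1.0, 0.0]
force: [-1.8, -0.3, 3.3]
grip_width: -0.004
```

Request:
send_rows(
  plan=[255,0,0,0.4,0,0,0,255,0,0,0.3,0,0,0,255,0,0,0.2,0,0,0,255,0,0,0.2,0,0,0,255,0,0,0.1,0,0,0,255,0,0,0,0,0,0],
)

```text
time_s: 17.45
eef_pos: [0.4583, 0.0335, 0.0586]
ee_rot: [0.0, 0.031, 1.0, -0.0]
force: [-8.8, 0.4, 28.4]
grip_width: 0.004
```

At the hard stop (28 N). I'll press slightly more, then release straight up.

Request:
send_rows(
  plan=[255,0,0,0.05,0,0,0,255,0,0,0,0,0,0,255,0,0,-0.5,0,0,0,255,0,0,-1,0,0,0,255,0,0,-4,0,0,0,255,0,0,-4,0,0,0,255,0,0,-4,0,0,0,255,0,0,-4,0,0,0],
)

```text
time_s: 18.45
eef_pos: [0.4584, 0.0335, 0.2342]
ee_rot: [0.0, 0.031, 1.0, -0.0]
force: [1.0, -0.6, 0.4]
grip_width: 0.002
```

Request:
send_rows(
  plan=[255,0,0,0,0,0,0,255,0,0,0,0,0,0,255,0,0,0,0,0,0,255,0,0,0,0,0,0],
)

```text
time_s: 18.95
eef_pos: [0.458, 0.0335, 0.2316]
ee_rot: [-0.001, 0.031, 1.0, 0.0]
force: [1.7, -0.4, -0.6]
grip_width: 0.001
```

Run:
```python
from h import *
snap('wrist','w8');snap('side','s8')
a=cv2.imread('pics/w8.png');b=cv2.imread('pics/s8.png')[120:340,200:420]
cv2.imwrite('pics/c8.png',np.hstack([cv2.resize(a,(480,360)),cv2.resize(b,(320,360))]))
o,p,R=obs();print(o['time_s'],p,o['force'])
W=np.array([w('s8',u,v) for v in range(150,290) for u in range(260,400)])
c,si=np.cos(-.061),np.sin(-.061); D=W[:,:2]-[.552,.028]; X=D[:,0]*c+D[:,1]*si; Y=-D[:,0]*si+D[:,1]*c
for lo,hi in((-.115,-.09),(-.09,-.05),(-.05,-.01)):
    m=(abs(Y)<.06)&(X<hi)&(X>lo)&(W[:,2]<.2); print(lo,m.sum(),np.median(W[m,2]),W[m,2].std())
```

```text
19.05 [0.45812084 0.03350097 0.23190042] [-0.66049332  0.36754982  0.35553421]
-0.115 403 0.08980551082834534 0.008366337953323333
-0.09 593 0.08971549832194672 0.0037573377676729134
-0.05 561 0.08951592795105223 0.0016467899622278897
```

View pics/c8.png

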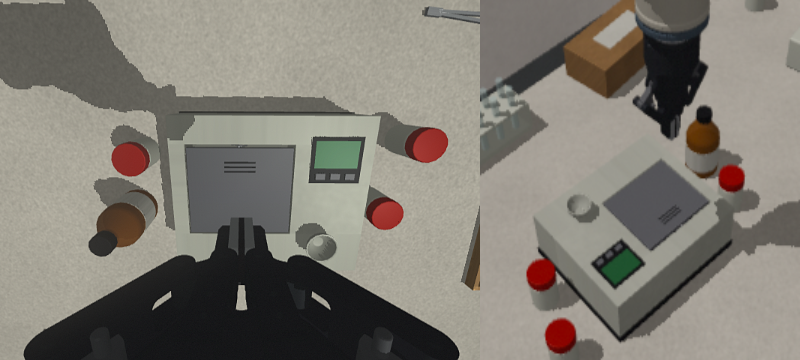

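The cover is flush at z = 0.090 about 0.9 s after release. The arm is clear and the bystanders haven't moved, so I'm handing in.

```bash
python3 -c "
from h import *
print(order.finish_job())"
```

```text
the job is handed in; nothing more can be done
None
```

The job is done and handed in at about 19 s of the 58 s allowed; the hand-in gave no verdict.

- **Opening the cover:** I pressed it at the ridges to its hard stop (57 N at the fingertips) and it sprang open, nearly upright in the pictures.
- **Round key:** I pressed it to its stop (29 N) while the cover was open. The pictures taken after I lifted off show both keys up, and the fingers never went over the square key.
- **Closing the cover:** I pushed it down along its arc and pressed it once more to the stop (28 N), then released it.

**Last checks:** about 0.9 s after release, depth readings put the cover at 0.0895–0.090 m across its whole length, flush with the 0.090 m deck. The force reading was near zero with the arm well above. The jars, bottle and dish look unmoved in the pictures. I did not measure them, and the beaker is not in the last view.

**What disagreed:** the real fingertip is about 26–29 mm short of the reported TCP. My first presses therefore met no contact, and I corrected the depth using the wrist camera's depth image and the force reading. I also turned the tool half a turn so that the wrist camera would not hit the open cover.

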